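# Draw the tart tray out of the cooling rack

## Robot

A 6-joint arm with a two-finger parallel gripper is mounted at the origin on the work surface. World frame = base frame: x ahead of the robot, y to its left, z up, the work surface at z = 0. Lengths are in m, angles in degrees, forces in N, time in s.
With the tool pointing down it reaches from about 0.3 to 0.75 m from the base axis. Payload 8.5 kg.
Tool frame: the origin (TCP) lies midway between the tips of the shut fingers; the grasp point (between the pads) lies 19 mm behind it; z points along the fingers, y is the line along which they close (so a half turn about z gives the same grasp; the last joint's range is limited). The gripper opens to 85 mm and grips with 20 to 120 N. Pads are 22 mm wide; open, the fingers measure 114 mm over their backs; the gripper's body (76 mm by 85 mm) begins 54 mm behind the grasp point. The pads swing forward as they close: fully open they stand 13 mm farther back than shut.
Start: joints at [60.258, 21.807, 74.336, -0, 83.858, -12.336], TCP at [0.165, 0.525, 0.231] pointing down, gripper open.
Joint ranges: [-178.18, 178.18], [-50.72, 133.34], [12.68, 142.11], [-81.47, 261.47], [9.98, 163.14], [-165.26, 165.26]. Speed limits (degrees/s): [136.94, 136.94, 180, 180, 180, 180].

## Interface

Orientations are given as a 3x3 rotation matrix whose columns are the frame's x, y, z axes.
In Python, from rig import env, viewer, recognise, pinpoint gives the robot as it stands.
- The arm moves only by the tool move_arm, never from a script. Its argument "plan" is text: rows parted by semicolons, each of 7 numbers parted by spaces: the shift along the tool's x, y, z in m, then the turn, a rotation vector about the tool's x, y, z in rad, then the finger opening in m, from 0 to 0.0854. A call has 1 to 12 rows; each row shifts and turns the commanded pose from where the row before left it, along the tool's axes as they then stand; what a row does not reach is not made up. A row lasts 1/8 s, in which the tool goes at most 62.5 mm and 10.7 degrees, less where a joint would pass 70% of its speed; a pose out of reach is approached as far as the arm can. A call is refused whole if a number of a shift passes 0.0625 or a number of a turn 0.188, either way. A call with a gripper value outside its range is refused whole. The fingers move at their own pace and stop on an object; "grip_force" is the grip in N (left out, the last holds). Time passes only in rows, so rows that do not move let the fingers close. It gives the time, the measured TCP pose, the force, the opening and the grip force at its end, in the units of the state.
- env.observe(): the state, without advancing time (a new reading comes with each control period).
- viewer.get_image(name): name is "scene" or "side" or "wrist"; returns (picture, depth): 420x560x3 uint8, red, green, blue; 420x560 float32, m along the optical axis (not along the pixel's ray), 0 where there is no reading.
- viewer.calibration(name): a dict with "fx", "fy", "cx", "cy" (pixels), "k1" (the pictures are not rectified: a ray, as slopes to the right and down, at radius r is drawn at 1 + k1 r^2 times it, then the intrinsics apply), "R" (3x3) and "t" (3): a world point X has camera coordinates R X + t. Camera axes: x right, y down, z forward; pixel columns grow to the right and rows downward; lengths in m; the calibration is good to about 2 mm. A picture is of the moment at which its call begins: read the wrist's pose just before it. calibration takes no time and is no camera call; for the wrist camera it gives the pose at the moment of the call.
- env.close_job(): hands the job in; it is judged then, once.
Trained networks look in the newest picture that a camera, given by its name, has taken for a name from the list of things; names that differ only in an ending like _2 or _b are one class to them, and where a whole thing is asked for, a point or a joint stands for the part that bears it (a point fixed in the world has none). Each returns a list of dicts, best first, with "conf" (0 to 1); they miss things now and then, are a little off and sometimes report something else, mostly with a low value. They report only what shows in the picture. A call takes as long as a camera call. They do not tell look-alikes from the thing itself.
- recognise(camera, name): "extent" ([centre column, centre row, width, height] in pixels, round what is visible of it).
- pinpoint(camera, name): "pixel" ([column, row] in pixels: a listed point, or the origin of a listed thing).
The state is a dict: "time_s": time; "q": joint angles; "qvel": joint speeds; "joint_efforts": joint torques, N m; "position": TCP position; "tool_rot": TCP orientation; "ft_force": force on the tool from outside, world axes, zero at the start; "wrist_torque": the same for the moment, N m; "grip_width": finger opening in m; "gripper_force": force on a finger pad.
Only numpy, scipy, OpenCV 4.12 (cv2) and the standard library are available. Lean on these libraries where they do the work, as an engineer would, in place of code of your own. Each camera call takes 0.05 s, during which the arm holds its last target. There are 200 camera calls.

## Task

One of the two upper trays of the cooling rack is empty and was left hanging out: push it fully home, then hook a fingertip behind the front lip of the tray of tarts in the other bay and draw it out along its runners until all four tarts stand clear in front of the rack. Work gently: do not ram the trays against their stops, do not pinch the lip of the tart tray, do not touch the tarts, and leave the other things on the bench where they are.

Things in the scene. Friction and masses are not known exactly. Their poses are not given: they have to be found in the camera images.
- rack: two-bay, two-tier countertop cooling rack of bare metal, fixed: 420 mm wide (y), 335 deep (x), 195 high. Origin on the bench under the middle of its front face; x points back into the rack, so its front face is the plane x = 0; z up. Bay centre lines at y = +/-100 mm; 20 mm front posts at y = -200, 0, 200. Open from above. The lower trays are fixed, not part of the job
- tart_tray (a joint): how far the upper tray with the four tarts is drawn out, m: 0 fully home (lip 30 mm in front of the rack's front face), growing outwards, stop at 0.215. Starts home. Aluminium, 170 mm wide, 325 long, floor 3 mm thick, underside 150 mm above the bench; about 2.5 N of friction, stays where left; both end stops are firm; the runners keep it from lifting or tipping
- empty_tray (a joint): how far the empty upper tray in the other bay is drawn out, m: the same kind of tray, runners, friction and values (0 fully home, stop at 0.215). It starts 0.09 to 0.16 out
- tart_lip: upright front lip of the tart tray: 170 mm wide (y), 26 mm high, 4 mm thick, with a rolled top edge 8 mm thick (x from -3 to 5 mm). Origin: middle of its top edge, outer face, 176 mm above the bench; x points into the rack (the tray is drawn out along -x), z up. The tray's floor behind it is 23 mm below the origin. At least 45 mm of bare floor lies behind it
- empty_lip: upright front lip of the empty tray: 170 mm wide (y), 26 mm high, 4 mm thick, with a rolled top edge 8 mm thick (x from -3 to 5 mm). Origin: middle of its top edge, outer face, 176 mm above the bench; x points into the rack (the tray is drawn out along -x), z up. The tray's floor behind it is 23 mm below the origin
- tart0: green tea tart baked into a fluted aluminium tin, loose on the tart tray: rim 66 mm across, base 46 mm, 29 mm high to the crown; origin at the centre of its underside, z up; front row, at the left (+y side of the rack's frame)
- tart1: green tea tart baked into a fluted aluminium tin, loose on the tart tray: rim 66 mm across, base 46 mm, 29 mm high to the crown; origin at the centre of its underside, z up; front row, at the right (-y side of the rack's frame)
- tart2: green tea tart baked into a fluted aluminium tin, loose on the tart tray: rim 66 mm across, base 46 mm, 29 mm high to the crown; origin at the centre of its underside, z up; back row, at the left (+y side of the rack's frame)
- tart3: green tea tart baked into a fluted aluminium tin, loose on the tart tray: rim 66 mm across, base 46 mm, 29 mm high to the crown; origin at the centre of its underside, z up; back row, at the right (-y side of the rack's frame)
- tin_stack: nest of empty fluted tins on the bench before the rack, 66 mm across, 39 mm high; origin under its centre. Leave alone
- dredger: steel sugar dredger, 68 mm across, 104 mm high, on the bench to the left; origin under its centre. Leave alone
- bowl: steel mixing bowl, 190 mm across, 85 mm high, on the bench to the right; origin under its centre. Leave alone
- spatula: spatula with a black handle, 260 mm long, lying on the bench; origin under its middle, x along it. Leave alone
- brush: pastry brush with a wooden handle, 200 mm long, lying on the bench; origin under its middle, x along it. Leave alone
- jar: brown jar with a white lid, 76 mm across, 110 mm high, on the bench to the left; origin under its centre. Leave alone
There are look-alikes about, which are no part of the job. What is shaped like the tart1 but purple is not meant. Leave any purple look-alike of the tart3 alone.

How it is judged (in metres and radians):
On the way, in this order (a step that is already met when the one before it is completed fails the run):
1. the empty tray is fully home (within 15 mm) while the tart tray is still in the rack (value of joint empty_tray below 0.015 m and value of joint tart_tray below 0.05 m), for 0.2 s.
2. the tart tray is being drawn out by the fingers on its lip (contact force between the fingers and tart_lip above 0.5 N and value of joint tart_tray above 0.06 m), for 0.1 s.
At the end, for the whole second after the job is handed in: The empty tray is home (joint below 15 mm), and all four tarts stand upright (within 0.15 rad) and at rest on the drawn tray, each with its centre at least 30 mm in front of the rack's front face (the rim then clears it to within 3 mm); the tray is at rest (value of joint empty_tray below 0.015 m and x of each of tart0, tart1, tart2, tart3 in the frame of rack below -0.03 m and x of each of tart0, tart1, tart2, tart3 in the frame of tart_lip above 0.03 m and z of tart0 in the frame of tart_lip between -0.03 and -0.015 m and angle between each of tart0, tart1, tart2, tart3's own z axis and vertical below 0.15 rad and linear speed of each of tart0, tart1, tart2, tart3 below 0.01 m/s and z of tart1 in the frame of tart_lip between -0.03 and -0.015 m and z of tart2 in the frame of tart_lip between -0.03 and -0.015 m and z of tart3 in the frame of tart_lip between -0.03 and -0.015 m and velocity of joint tart_tray between -0.01 and 0.01 m/s); the robot touches nothing.
It fails at once if the robot touches a tart (contact force between any of the fingers, the arm and tart0 above 0.5 N or contact force between any of the fingers, the arm and tart1 above 0.5 N or contact force between any of the fingers, the arm and tart2 above 0.5 N or contact force between any of the fingers, the arm and tart3 above 0.5 N).
It fails at once if a tart is tipped or lifted off its tray (angle between any of tart0, tart1, tart2, tart3's own z axis and vertical above 0.3 rad or z of any of tart0, tart1, tart2, tart3 in the frame of tart_lip above -0.011 m).
It fails at once if the lip of the tart tray is pinched or pulled with more than 35 N (contact force between the fingers and tart_lip above 35 N).
It fails at once if the empty tray is rammed with more than 60 N (contact force between the fingers and empty_lip above 60 N).
It fails at once if something else on the bench is moved by more than 20 mm (distance of any of tin_stack, dredger, bowl, spatula, brush, jar from where it was at the start of the episode above 0.02 m).
It also fails if it takes over 54 s, if anything falls off the work surface, if the arm or the gripper's body presses on something with over 40 N, if the wrist force passes 120 N, or if a joint passes its speed limit or range.

## Working session

There is one attempt and no reset: what is moved stays moved. The work goes in short steps, Python scripts to look and compute and a tool call to move; the robot and the scene stay as the last step left them, time stands still between calls to the robot, and variables do not carry over. Pictures are saved under pics/ and viewed, at most 10 in all, crops included, and the job is handed in when it is done.

Besides the shell and the picture viewer there is one more tool, called after "Request:" by a JSON object that holds its "op" and its "data". move_arm: Moves the arm, as the interface text tells. Its arguments: {"type":"object","properties":{"plan":{"type":"string"},"grip_force":{"type":"number"}},"required":["plan"]}

```bash
mkdir -p pics; cat > h.py <<'E'
import numpy as np, cv2
from rig import env, viewer, recognise, pinpoint
def ray(c,px):
    u=np.array([(px[0]-c["cx"])/c["fx"],(px[1]-c["cy"])/c["fy"]]);s=u.copy()
    for _ in range(20): s=u/(1+c["k1"]*(s@s))
    return s
def at_depth(c,px,d):
    s=ray(c,px);return np.array(c["R"]).T@(np.array([s[0],s[1],1])*d-np.array(c["t"]))
def at_z(c,px,z):
    R=np.array(c["R"]);s=ray(c,px);o=-R.T@np.array(c["t"]);v=R.T@np.array([s[0],s[1],1]);return o+v*(z-o[2])/v[2]
def cloud(c,d):
    v,u=np.mgrid[0:d.shape[0],0:d.shape[1]]
    K=np.array([[c["fx"],0,c["cx"]],[0,c["fy"],c["cy"]],[0,0,1.]])
    p=cv2.undistortPoints(np.stack([u,v],-1).reshape(-1,1,2).astype(float),K,np.array([c["k1"],0,0,0.])).reshape(d.shape+(2,))
    X=np.dstack([p*d[...,None],d]);return (X-np.array(c["t"]))@np.array(c["R"])
E
python3 - <<'E'
from h import *
o=env.observe();print(o["time_s"],o["position"],o["tool_rot"],o["ft_force"])
for n in ("scene","side"):
    im,d=viewer.get_image(n);c=viewer.calibration(n)
    cv2.imwrite(f"pics/{n}0.png",im[...,::-1]);np.save(f"{n}0.npy",d)
    print(n,"cam at",-np.array(c["R"]).T@c["t"])
    for k in ("rack","tart_lip","empty_lip","tart0","tart1","tart2","tart3"):
        print(n,k,[(np.round(r["pixel"]),round(r["conf"],2)) for r in pinpoint(n,k)][:5])
E
```

```text
0.0 [0.16438191 0.52454529 0.23070531] [[-9.54210982e-01  2.99133634e-01 -6.86359592e-04]
 [ 2.99134306e-01  9.54210118e-01 -1.31103637e-03]
 [ 2.62756194e-04 -1.45631900e-03 -9.99998905e-01]] [ 0.376301    0.6994555  -0.88926727]
scene cam at [0.82577146 0.89782743 1.01905016]
scene rack [(array([273., 236.]), 0.96)]
scene tart_lip [(array([270., 176.]), 0.68), (array([246., 189.]), 0.54)]
scene empty_lip [(array([311., 213.]), 0.55)]
scene tart0 [(array([226., 198.]), 0.78), (array([222., 184.]), 0.5), (array([245., 193.]), 0.48), (array([247., 184.]), 0.47), (array([282., 164.]), 0.38)]
scene tart1 [(array([226., 198.]), 0.78), (array([222., 184.]), 0.5), (array([245., 193.]), 0.48), (array([247., 184.]), 0.47), (array([282., 164.]), 0.38)]
scene tart2 [(array([226., 198.]), 0.78), (array([222., 184.]), 0.5), (array([245., 193.]), 0.48), (array([247., 184.]), 0.47), (array([282., 164.]), 0.38)]
scene tart3 [(array([226., 198.]), 0.78), (array([222., 184.]), 0.5), (array([245., 193.]), 0.48), (array([247., 184.]), 0.47), (array([282., 164.]), 0.38)]
side cam at [ 0.48995981 -1.09740799  0.99275035]
side rack [(array([280., 237.]), 0.61)]
side tart_lip [(array([270., 212.]), 0.44)]
side empty_lip [(array([237., 161.]), 0.45)]
side tart0 [(array([247., 253.]), 0.91), (array([307., 228.]), 0.9), (array([329., 211.]), 0.75), (array([305., 211.]), 0.73), (array([338., 328.]), 0.7)]
side tart1 [(array([247., 253.]), 0.91), (array([307., 228.]), 0.9), (array([329., 211.]), 0.75), (array([305., 211.]), 0.73), (array([338., 328.]), 0.7)]
side tart2 [(array([247., 253.]), 0.91), (array([307., 228.]), 0.9), (array([329., 211.]), 0.75), (array([305., 211.]), 0.73), (array([338., 328.]), 0.7)]
side tart3 [(array([247., 253.]), 0.91), (array([307., 228.]), 0.9), (array([329., 211.]), 0.75), (array([305., 211.]), 0.73), (array([338., 328.]), 0.7)]
```

View pics/scene0.png

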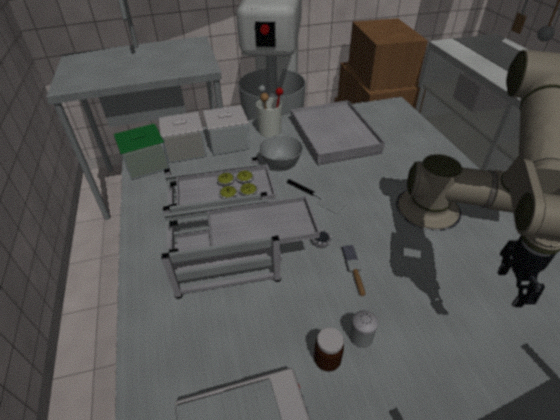

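View pics/side0.png

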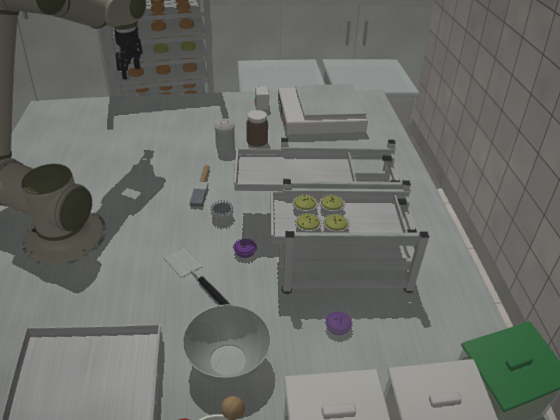

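The scene view shows the tray of green tarts at about (235,187), with the empty tray hanging out in front of it, lip near (311,213). In the side view the empty lip is at (236,170), the tart lip at (273,215), and the tarts are near (306,203), (332,203), (308,222) and (337,222).

Look-alikes in the side view:
- Purple tarts on the bench at (245,248) and (339,323).
- Tarts on the background shelf at about (160,50).

I choose the tray carrying the four green tarts. Next I'll build a height map to fit the rack.

```bash
python3 - <<'E'
from h import *
P=[]
for n in ("scene","side"):
    d=np.load(f"{n}0.npy");X=cloud(viewer.calibration(n),d)[d>0];P.append(X)
    im=cv2.imread(f"pics/{n}0.png")
A=np.vstack(P);m=(A[:,0]>.25)&(A[:,0]<1.05)&(A[:,1]>-.35)&(A[:,1]<.45)&(A[:,2]>-.02)&(A[:,2]<.26);A=A[m]
H=np.zeros((400,400))
np.maximum.at(H,(((1.05-A[:,0])*500).astype(int).clip(0,399),((.45-A[:,1])*500).astype(int).clip(0,399)),A[:,2])
V=cv2.applyColorMap((H/.24*255).clip(0,255).astype(np.uint8),cv2.COLORMAP_JET)
V=cv2.resize(V,(600,600),interpolation=0);cv2.imwrite("pics/hm.png",V)
np.save("A.npy",A)
for n,k in (("scene","tart_lip"),("scene","empty_lip"),("side","tart_lip"),("side","empty_lip")):
    print(n,k,[np.round(at_z(viewer.calibration(n),r["pixel"],.176),3) for r in pinpoint(n,k)])
for n in("scene","side"):
  print([np.round(at_z(viewer.calibration(n),r["pixel"],.153),3) for r in pinpoint(n,"tart0")][:6])
  print("rack",[np.round(at_z(viewer.calibration(n),r["pixel"],0),3) for r in pinpoint(n,"rack")][:6])
  for k in("bowl","tin_stack","dredger","jar","spatula","brush"): print(k,[np.round(at_z(viewer.calibration(n),r["pixel"],0),3) for r in pinpoint(n,k)][:1])
E
```

```text
scene tart_lip [array([ 0.585, -0.145,  0.176]), array([ 0.678, -0.098,  0.176])]
scene empty_lip [array([0.506, 0.072, 0.176])]
side tart_lip [array([ 0.581, -0.14 ,  0.176])]
side empty_lip [array([0.506, 0.082, 0.176])]
[array([ 0.749, -0.098,  0.153]), array([ 0.749, -0.18 ,  0.153]), array([ 0.683, -0.108,  0.153]), array([ 0.666, -0.152,  0.153]), array([ 0.516, -0.232,  0.153])]
rack [array([ 0.611, -0.022,  0.   ])]
bowl [array([ 0.463, -0.431,  0.   ])]
tin_stack [array([0.448, 0.05 , 0.   ])]
dredger [array([0.472, 0.425, 0.   ])]
jar [array([0.585, 0.453, 0.   ])]
spatula [array([ 0.405, -0.2  ,  0.   ])]
brush [array([0.405, 0.2  , 0.   ])]
[array([ 0.518, -0.256,  0.153]), array([ 0.669, -0.18 ,  0.153]), array([ 0.734, -0.119,  0.153]), array([ 0.673, -0.114,  0.153]), array([ 0.69 , -0.483,  0.153]), array([ 0.739, -0.182,  0.153])]
rack [array([ 0.62 , -0.045,  0.   ])]
bowl [array([ 0.464, -0.439,  0.   ])]
tin_stack [array([0.455, 0.059, 0.   ])]
dredger [array([0.47 , 0.423, 0.   ])]
jar [array([ 0.598,  0.457, -0.   ])]
spatula [array([ 0.401, -0.188,  0.   ])]
brush [array([0.39, 0.2 , 0.  ])]
```

View pics/hm.png

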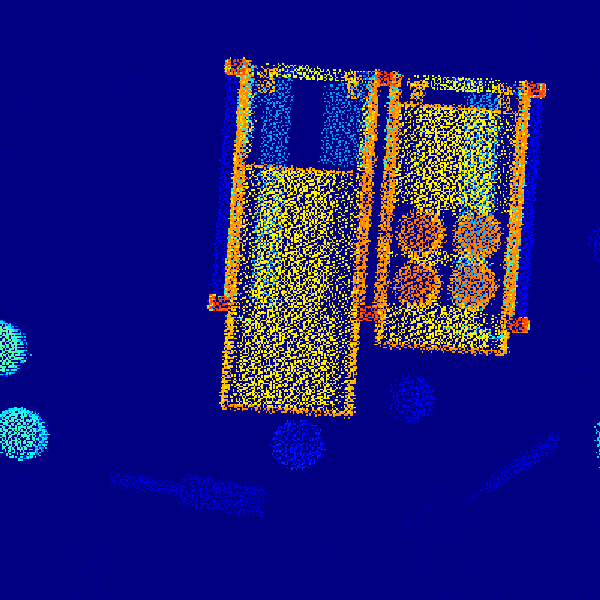

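```bash
python3 - <<'E'
from h import *
A=np.load("A.npy")
def fit(A,cx,cy):
    yaw=np.radians(-4.2)
    for it in range(4):
        ex=np.array([np.cos(yaw),np.sin(yaw)]);ey=np.array([-ex[1],ex[0]])
        q=(A[:,:2]-[cx,cy]); a=q@ex;b=q@ey
        m=(abs(a)<.014)&(abs(b)<.075)&(A[:,2]>.169)&(A[:,2]<.183)
        p=np.polyfit(b[m],a[m],1); yaw-=np.arctan(p[0]); cx,cy=np.array([cx,cy])+ex*p[1]
    q=(A[:,:2]-[cx,cy]);ex=np.array([np.cos(yaw),np.sin(yaw)]);ey=np.array([-ex[1],ex[0]]);a=q@ex;b=q@ey
    m2=(abs(a)<.01)&(A[:,2]>.165)&(A[:,2]<.183)&(abs(b)<.12);lo,hi=np.percentile(b[m2],[1,99])
    c=np.array([cx,cy])+ey*(lo+hi)/2
    print("lip",c,"yaw",np.degrees(yaw),"w",hi-lo,"thick",np.percentile(a[m],[2,10,90,98]),"z",np.percentile(A[m,2],[50,95]),m.sum())
    return c,yaw
e,ye=fit(A,1.05-410/750,.45-288/750)
t,yt=fit(A,1.05-349/750,.45-441/750)
# yaw from the side rails and posts: posts z>.185
ex=np.array([np.cos(yt),np.sin(yt)]);ey=np.array([-ex[1],ex[0]])
for px in((219,302),(368,313),(517,324),(238,67),(386,78),(535,90)):
    g=np.array([1.05-px[1]/750,.45-px[0]/750]);m=(np.linalg.norm(A[:,:2]-g,axis=1)<.025)&(A[:,2]>.183)
    B=A[m];a=(B[:,:2]-t)@ex;b=(B[:,:2]-t)@ey
    print("post",B[:,:2].mean(0),"a",np.percentile(a,[3,97]),"b",np.percentile(b,[3,97]),B[:,2].max())
a=(A[:,:2]-t)@ex;b=(A[:,:2]-t)@ey
# tarts: points above .176 on the tray
m=(abs(b)<.075)&(a>.02)&(a<.25)&(A[:,2]>.172)&(A[:,2]<.19)
cr=np.c_[a[m],b[m]].astype(np.float32)
_,l,c=cv2.kmeans(cr,4,None,(3,50,1e-5),5,cv2.KMEANS_PP_CENTERS)
for i in range(4): print("tart",c[i],np.percentile(cr[l.ravel()==i],[1,99],axis=0).ravel())
E
```

```text
lip [0.50330582 0.06782196] yaw -3.999253668660277 w 0.17466620344989575 thick [-0.00444721 -0.00300217  0.00277261  0.00370703] z [0.17514538 0.17799544] 175
lip [ 0.58694116 -0.12261397] yaw -4.28031223116368 w 0.20417858643100917 thick [-0.00426138 -0.00279695  0.00297637  0.00368762] z [0.17528907 0.17819383] 182
post [0.64630546 0.15817722] a [0.02885662 0.04728906] b [0.27192486 0.29685493] 0.19884715384316212
post [ 0.63134116 -0.04246544] a [0.02948961 0.04770513] b [0.07206517 0.09636931] 0.19866103386513143
post [ 0.61685587 -0.24228468] a [0.02915735 0.04744414] b [-0.12758484 -0.10189954] 0.19840970573733366
post [0.96024129 0.13531883] a [0.34377779 0.3635851 ] b [0.27192693 0.29802774] 0.19738214212295288
post [ 0.94521056 -0.06459559] a [0.34385693 0.36231149] b [0.07125788 0.0979279 ] 0.19834334059584433
post [ 0.92994378 -0.26475045] a [0.34413248 0.36248972] b [-0.12687282 -0.10279932] 0.1984564111289014
tart [ 0.08587577 -0.04952452] [ 0.05551349 -0.07435054  0.11606818 -0.00874062]
tart [0.16511036 0.03981261] [ 0.12496819 -0.00267498  0.24644672  0.07433084]
tart [0.08163636 0.03544577] [ 0.02982106 -0.00476221  0.12274709  0.07448327]
tart [ 0.15279527 -0.04879498] [ 0.12351544 -0.07445827  0.1844295  -0.00443033]
```

Fit result: rack origin at about (0.622, -0.042) with a yaw of -4.2°. The empty tray is about 97 mm out and the tart lip is at about (0.585, -0.139). The heights and post spacing match the description. I'll align the tool with the rack, shut the fingers and go in front of the empty lip.

Request:
{"op": "move_arm", "data": {"plan": "0 0 0 0 0 -0.115 0; 0 0 0 0 0 -0.115 0; -0.033 -0.043 0 0 0 0 0; -0.033 -0.043 0 0 0 0 0; -0.033 -0.043 0 0 0 0 0; -0.033 -0.043 0 0 0 0 0; -0.033 -0.043 0 0 0 0 0; -0.033 -0.043 0 0 0 0 0; -0.033 -0.043 0 0 0 0 0; -0.033 -0.043 0 0 0 0 0; -0.033 -0.043 0 0 0 0 0; -0.033 -0.043 0 0 0 0 0", "grip_force": 20}}

```text
time_s: 3.3
position: [0.4627, 0.0699, 0.2315]
tool_rot: [[-0.997, 0.074, 0.001], [0.074, 0.997, 0.0], [-0.001, 0.0, -1.0]]
ft_force: [0.0, 1.3, 0.4]
grip_width: -0.0002
gripper_force: 0.0
```

```bash
cat > s.py <<'E'
from h import *
o=env.observe();O=np.array([.6218,-.0418]);ex=np.array([.9973,-.0733]);ey=np.array([.0733,.9973])
p=o["position"];print("t",o["time_s"],"rack xy",((p[:2]-O)@ex).round(4),((p[:2]-O)@ey).round(4),"z",p[2].round(4),"F",np.round(o["ft_force"],1),"w",o["grip_width"]);print(np.round(o["tool_rot"],3),np.round(o["q"],1))
E
python3 s.py
```

```text
t 3.3 rack xy -0.1668 0.0998 z 0.2315 F [0.  1.3 0.4] w -0.00015645182414948276
[[-0.997  0.074  0.001]
 [ 0.074  0.997  0.   ]
 [-0.001  0.    -1.   ]] [ -5.9  13.5  86.6   0.   79.8 -91.7]
```

Request:
{"op": "move_arm", "data": {"plan": "0 0 0.023 0 0 0 0; 0 0 0.023 0 0 0 0; 0 0 0.022 0 0 0 0; -0.01 0 0 0 0 0 0; -0.008 0 0 0 0 0 0; -0.006 0 0 0 0 0 0; -0.006 0 0 0 0 0 0; -0.006 0 0 0 0 0 0; -0.006 0 0 0 0 0 0; -0.006 0 0 0 0 0 0; 0 0 0 0 0 0 0"}}

```text
time_s: 4.68
position: [0.5104, 0.068, 0.1632]
tool_rot: [[-0.997, 0.074, 0.001], [0.074, 0.997, -0.0], [-0.001, 0.0, -1.0]]
ft_force: [-0.5, -0.2, 0.5]
grip_width: -0.0002
gripper_force: 0.0
```

```bash
python3 s.py; python3 - <<'E'
from h import *
im,d=viewer.get_image("side");cv2.imwrite("pics/side1.png",cv2.resize(im[110:290,150:450,::-1],None,fx=2.6,fy=2.6))
E
```

```text
t 4.675 rack xy -0.1191 0.1013 z 0.1632 F [-0.5 -0.2  0.5] w -0.00015167062391221705
[[-0.997  0.074  0.001]
 [ 0.074  0.997 -0.   ]
 [-0.001  0.    -1.   ]] [ -5.6  21.9  86.4   0.   71.7 -91.4]
```

View pics/side1.png

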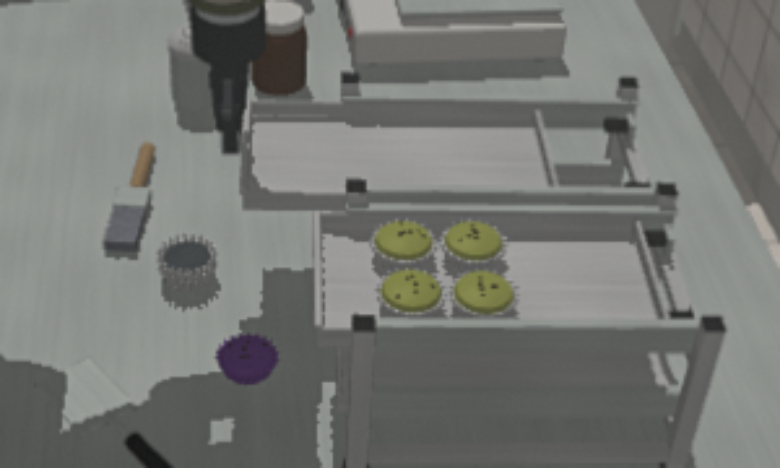

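The crop shows the shut fingertip against the outside of the empty lip at about (232,150). The four green tarts stand at (403,238), (473,238), (411,290) and (483,292). I'll keep pushing.

Request:
{"op": "move_arm", "data": {"plan": "-0.007 0 0 0 0 0 0; -0.007 0 0 0 0 0 0; -0.007 0 0 0 0 0 0; -0.007 0 0 0 0 0 0; -0.007 0 0 0 0 0 0; -0.007 0 0 0 0 0 0; -0.007 0 0 0 0 0 0; -0.007 0 0 0 0 0 0; -0.006 0 0 0 0 0 0; -0.006 0 0 0 0 0 0; 0 0 0 0 0 0 0; 0 0 0 0 0 0 0"}}

```text
time_s: 6.22
position: [0.578, 0.063, 0.1636]
tool_rot: [[-0.997, 0.074, 0.001], [0.074, 0.997, -0.0], [-0.001, -0.0, -1.0]]
ft_force: [0.4, -0.2, 0.2]
grip_width: -0.0
gripper_force: 0.0
```

```bash
python3 s.py; cat > lips.py <<'E'
from h import *
import sys
O=np.array([.6218,-.0418]);ex=np.array([.9973,-.0733]);ey=np.array([.0733,.9973])
for n in ("scene","side"):
    im,d=viewer.get_image(n);cv2.imwrite(f"pics/{n}{sys.argv[1]}.png",im[...,::-1]);X=cloud(viewer.calibration(n),d)[d>0]
    a=(X[:,:2]-O)@ex;b=(X[:,:2]-O)@ey
    for k,y in (("empty",.1),("tart",-.1)):
        m=(abs(b-y)<.078)&(abs(b-y)>.02)&(X[:,2]>.168)&(X[:,2]<.181)&(a<.015)&(a>-.26)
        print(n,k,m.sum(),np.histogram(a[m],np.arange(-.26,.02,.01))[0],"p5/50",np.percentile(a[m],[5,50]).round(4))
E
python3 lips.py 2
```

```text
t 6.225 rack xy -0.0514 0.1013 z 0.1636 F [ 0.4 -0.2  0.2] w -5.277014328600547e-06
[[-0.997  0.074  0.001]
 [ 0.074  0.997 -0.   ]
 [-0.001 -0.    -1.   ]] [ -5.4  28.1  75.6  -0.   76.2 -91.2]
scene empty 78 [ 0  0  0  0  0  0  0  0  0  0  0  0  0  0  0  0  0  0  0  0  0  2 68  2
  1  0  5  0] p5/50 [-0.0398 -0.0351]
scene tart 54 [ 0  0  0  0  0  0  0  0  0  0  0  0  0  0  0  0  0  0  0  0  0  0 19 31
  2  1  0  1] p5/50 [-0.033  -0.0288]
side empty 62 [ 0  0  0  0  0  0  0  0  0  0  0  0  0  0  0  0  0  0  0  0  0  0 59  1
  1  0  1  0] p5/50 [-0.0376 -0.0345]
side tart 97 [ 0  0  0  0  0  0  0  0  0  0  0  0  0  0  0  0  0  0  0  0  0  0 35 62
  0  0  0  0] p5/50 [-0.0317 -0.0287]
```

The empty tray is about 6 mm out. I'll nudge it 3 mm further, back off, lift and hover behind the tart lip on the tray's centre line.

Request:
{"op": "move_arm", "data": {"plan": "-0.002 0 0 0 0 0 0; -0.001 0 0 0 0 0 0; 0 0 0 0 0 0 0; 0 0 0 0 0 0 0; 0.02 0 0 0 0 0 0; 0 0 -0.035 0 0 0 0; 0 0 -0.035 0 0 0 0; -0.016 -0.05 0 0 0 0 0; -0.016 -0.05 0 0 0 0 0; -0.016 -0.05 0 0 0 0 0; -0.015 -0.051 0 0 0 0 0; 0 0 0 0 0 0 0"}}

```text
time_s: 7.82
position: [0.6091, -0.1444, 0.2324]
tool_rot: [[-0.997, 0.078, -0.0], [0.078, 0.997, -0.0], [-0.0, -0.0, -1.0]]
ft_force: [-0.3, 1.4, -0.1]
grip_width: -0.0003
gripper_force: 0.0
```

```bash
python3 s.py; python3 lips.py 3; python3 - <<'E'
from h import *
im,d=viewer.get_image("wrist");cv2.imwrite("pics/w3.png",im[...,::-1])
E
```

```text
t 7.825 rack xy -0.0052 -0.1033 z 0.2324 F [-0.3  1.4 -0.1] w -0.0003069861517099567
[[-0.997  0.078 -0.   ]
 [ 0.078  0.997 -0.   ]
 [-0.    -0.    -1.   ]] [ -24.1   29.6   61.1   -0.    89.3 -109.7]
scene empty 76 [ 0  0  0  0  0  0  0  0  0  0  0  0  0  0  0  0  0  0  0  0  0  0 66  2
  3  0  5  0] p5/50 [-0.0375 -0.033 ]
scene tart 54 [ 0  0  0  0  0  0  0  0  0  0  0  0  0  0  0  0  0  0  0  0  0  0 22 27
  0  1  2  2] p5/50 [-0.0334 -0.0287]
side empty 61 [ 0  0  0  0  0  0  0  0  0  0  0  0  0  0  0  0  0  0  0  0  0  0 51 10
  0  0  0  0] p5/50 [-0.0371 -0.0342]
side tart 99 [ 0  0  0  0  0  0  0  0  0  0  0  0  0  0  0  0  0  0  0  0  0  0 38 60
  0  0  1  0] p5/50 [-0.0327 -0.0288]
```

View pics/w3.png

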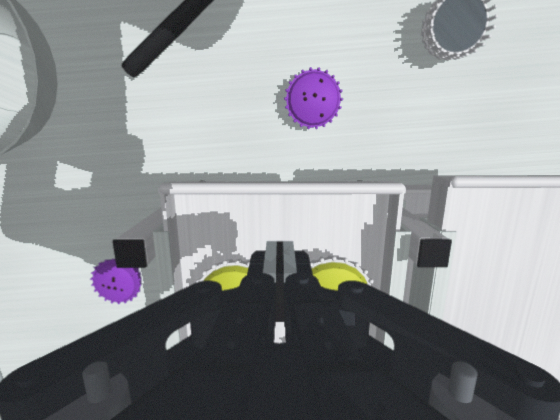

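The wrist view shows the tart lip at row 188, columns 165–405. The fingertip is at about (281,262) over the bare floor strip, with the front tarts at (230,275) and (338,275). I'll shift 2–3 mm towards the lip and descend slowly.

Request:
{"op": "move_arm", "data": {"plan": "0.003 0.003 0 0 0 0 0; 0 0 0.015 0 0 0 0; 0 0 0.015 0 0 0 0; 0 0 0.015 0 0 0 0; 0 0 0.01 0 0 0 0; 0 0 0.008 0 0 0 0; 0 0 0.007 0 0 0 0; 0 0 0 0 0 0 0"}}

```text
time_s: 8.98
position: [0.6058, -0.1375, 0.1629]
tool_rot: [[-0.997, 0.074, -0.001], [0.074, 0.997, 0.0], [0.001, 0.0, -1.0]]
ft_force: [0.5, 0.5, -0.1]
grip_width: 0.0001
gripper_force: 0.0
```

```bash
python3 s.py; python3 - <<'E'
from h import *
im,d=viewer.get_image("side");cv2.imwrite("pics/side4.png",cv2.resize(im[140:270,220:430,::-1],None,fx=3.5,fy=3.5))
E
```

```text
t 8.975 rack xy -0.009 -0.0967 z 0.1629 F [ 0.5  0.5 -0.1] w 5.577751993606025e-05
[[-0.997  0.074 -0.001]
 [ 0.074  0.997  0.   ]
 [ 0.001  0.    -1.   ]] [ -23.7   31.9   68.6   -0.    79.5 -109.5]
```

View pics/side4.png

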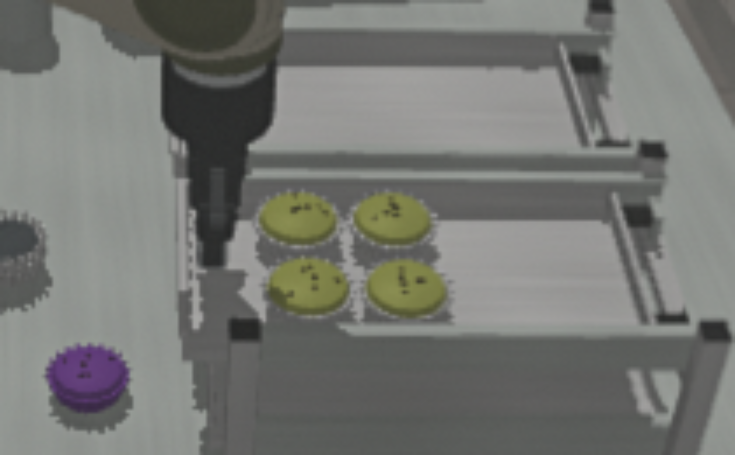

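The fingertip at about (213,262) stands between the lip and the front tarts, clear of both, and the force reads near zero. I'll draw gently.

Request:
{"op": "move_arm", "data": {"plan": "0.001 0 0 0 0 0 0; 0.001 0 0 0 0 0 0; 0.001 0 0 0 0 0 0; 0.001 0 0 0 0 0 0; 0.001 0 0 0 0 0 0; 0.002 0 0 0 0 0 0; 0.003 0 0 0 0 0 0; 0.004 0 0 0 0 0 0; 0.005 0 0 0 0 0 0; 0.005 0 0 0 0 0 0; 0.005 0 0 0 0 0 0; 0.005 0 0 0 0 0 0"}}

```text
time_s: 10.52
position: [0.5716, -0.135, 0.1634]
tool_rot: [[-0.997, 0.074, 0.0], [0.074, 0.997, -0.0], [-0.0, -0.0, -1.0]]
ft_force: [2.7, -0.3, -0.2]
grip_width: 0.0001
gripper_force: 1.4
```

```bash
python3 s.py; python3 lips.py 5
```

```text
t 10.525 rack xy -0.0432 -0.0967 z 0.1634 F [ 2.7 -0.3 -0.2] w 8.282990202377348e-05
[[-0.997  0.074  0.   ]
 [ 0.074  0.997 -0.   ]
 [-0.    -0.    -1.   ]] [ -24.8   28.7   74.6   -0.    76.8 -110.6]
scene empty 74 [ 0  0  0  0  0  0  0  0  0  0  0  0  0  0  0  0  0  0  0  0  0  0 65  1
  1  1  6  0] p5/50 [-0.0377 -0.0333]
scene tart 102 [ 0  0  0  0  0  0  0  0  0  0  0  0  0  0  0  0  0  0  0  6 18  0  1  1
  0 19 41 16] p5/50 [-0.0604  0.0018]Traceback (most recent call last):
  File "lips.py", line 9, in <module>
    print(n,k,m.sum(),np.histogram(a[m],np.arange(-.26,.02,.01))[0],"p5/50",np.percentile(a[m],[5,50]).round(4))
                                                                            ~~~~~~~~~~~~~^^^^^^^^^^^^^
    return _quantile_unchecked(
        a, q, axis, out, overwrite_input, method, keepdims, weights)
    return _ureduce(a,
                    func=_quantile_ureduce_func,
    ...<5 lines>...
                    overwrite_input=overwrite_input,
                    method=method)
    r = func(a, **kwargs)
    result = _quantile(arr,
                       quantiles=q,
    ...<2 lines>...
                       out=out,
                       weights=wgt)
    slices_having_nans = np.isnan(arr[-1, ...])
                                  ~~~^^^^^^^^^
IndexError: index -1 is out of bounds for axis 0 with size 0
```

Request:
{"op": "move_arm", "data": {"plan": "0.003 0 0 0 0 0 0; 0.005 0 0 0 0 0 0; 0.007 0 0 0 0 0 0; 0.007 0 0 0 0 0 0; 0.007 0 0 0 0 0 0; 0.007 0 0 0 0 0 0; 0.007 0 0 0 0 0 0; 0.007 0 0 0 0 0 0; 0.007 0 0 0 0 0 0; 0.007 0 0 0 0 0 0; 0.007 0 0 0 0 0 0; 0.007 0 0 0 0 0 0"}}

```text
time_s: 12.12
position: [0.4937, -0.1293, 0.1633]
tool_rot: [[-0.997, 0.074, 0.0], [0.074, 0.997, 0.0], [-0.0, 0.0, -1.0]]
ft_force: [2.1, -0.7, 0.2]
grip_width: 0.0001
gripper_force: 1.4
```

Request:
{"op": "move_arm", "data": {"plan": "0.007 0 0 0 0 0 0; 0.007 0 0 0 0 0 0; 0.007 0 0 0 0 0 0; 0.007 0 0 0 0 0 0; 0.007 0 0 0 0 0 0; 0.007 0 0 0 0 0 0; 0.007 0 0 0 0 0 0; 0.007 0 0 0 0 0 0; 0.006 0 0 0 0 0 0; 0.005 0 0 0 0 0 0; 0.004 0 0 0 0 0 0; 0.003 0 0 0 0 0 0"}}

```text
time_s: 13.62
position: [0.4202, -0.1238, 0.1633]
tool_rot: [[-0.997, 0.074, -0.0], [0.074, 0.997, -0.0], [0.0, -0.0, -1.0]]
ft_force: [3.0, -0.5, -0.2]
grip_width: -0.0002
gripper_force: 1.3
```

```bash
sed -i 's/"p5.50".*/)/' lips.py; python3 s.py; python3 lips.py 6; python3 - <<'E'
from h import *
im=cv2.imread("pics/side6.png");cv2.imwrite("pics/side6c.png",cv2.resize(im[140:270,180:410],None,fx=3.4,fy=3.4))
O=np.array([.6218,-.0418]);ex=np.array([.9973,-.0733]);ey=np.array([.0733,.9973])
for n in("side","scene"):
  for r in pinpoint(n,"tart0"):
    p=at_z(viewer.calibration(n),r["pixel"],.153)[:2]-O;print(n,np.round(r["pixel"]),(p@ex).round(3),(p@ey).round(3),round(r["conf"],2))
E
```

```text
t 13.625 rack xy -0.1951 -0.0966 z 0.1633 F [ 3.  -0.5 -0.2] w -0.00018867748387706398
[[-0.997  0.074 -0.   ]
 [ 0.074  0.997 -0.   ]
 [ 0.    -0.    -1.   ]] [ -32.    14.7   97.6   -0.    67.6 -117.7]
scene empty 81 [ 0  0  0  0  0  0  0  0  0  0  0  0  0  0  0  0  0  0  0  0  0  0 69  2
  2  2  5  1]
scene tart 504 [ 0  0  0  0  9 20  2  3  1  1 23 36 34 35 32 41 20 31 41 40 34 41 42 11
  1  2  4  0]
side empty 69 [ 0  0  0  0  0  0  0  0  0  0  0  0  0  0  0  0  0  0  0  0  0  0 60  9
  0  0  0  0]
side tart 863 [ 0  0  0  0 24 31  0  0  0  1 49 70 54 43 62 80 46 61 70 52 56 59 79 26
  0  0  0  0]
side [235. 206.] -0.123 -0.052 0.95
side [260. 208.] -0.059 -0.061 0.9
side [263. 225.] -0.049 -0.123 0.75
side [246. 251.] -0.09 -0.216 0.7
side [233. 227.] -0.123 -0.133 0.58
scene [299. 183.] -0.128 -0.072 0.78
scene [281. 194.] -0.054 -0.032 0.77
scene [224. 180.] 0.13 -0.148 0.59
scene [276. 177.] -0.054 -0.125 0.57
scene [293. 216.] -0.068 0.086 0.48
scene [293. 174.] -0.118 -0.128 0.47
```

View pics/side6c.png

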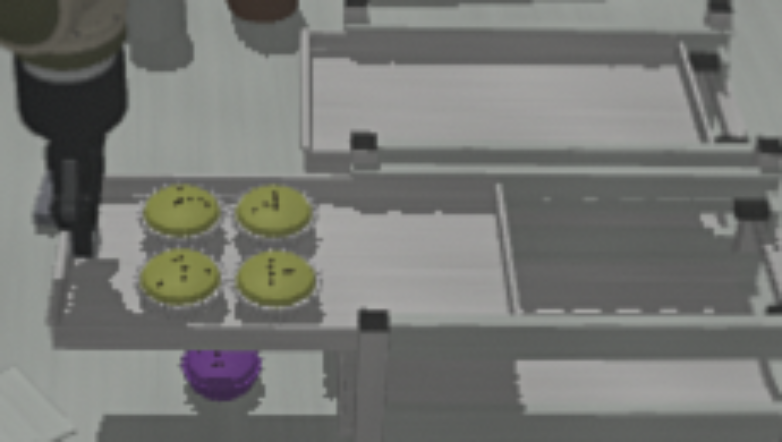

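All four green tarts are in front of the rack's front post at crop (373,320). The back row's centres are about 55 mm clear, and the empty tray is home. I'll unload the lip, lift off and retreat.

Request:
{"op": "move_arm", "data": {"plan": "-0.003 0 0 0 0 0 0; -0.003 0 0 0 0 0 0; 0 0 0 0 0 0 0; 0 0 -0.015 0 0 0 0; 0 0 -0.02 0 0 0 0; 0 0 -0.03 0 0 0 0; 0 0 -0.03 0 0 0 0; 0.02 0 -0.02 0 0 0 0; 0.02 0 0 0 0 0 0; 0 0 0 0 0 0 0; 0 0 0 0 0 0 0; 0 0 0 0 0 0 0"}}

```text
time_s: 15.32
position: [0.387, -0.1214, 0.278]
tool_rot: [[-0.997, 0.073, -0.0], [0.073, 0.997, 0.0], [0.0, 0.0, -1.0]]
ft_force: [0.5, 0.2, -0.2]
grip_width: -0.0003
gripper_force: 0.0
```

```bash
python3 s.py; python3 lips.py 7; python3 - <<'E'
from h import *
im=cv2.imread("pics/side7.png");cv2.imwrite("pics/side7c.png",cv2.resize(im[100:300,130:430],None,fx=2.6,fy=2.6))
E
```

```text
t 15.325 rack xy -0.2284 -0.0966 z 0.278 F [ 0.5  0.2 -0.2] w -0.0002671008685848851
[[-0.997  0.073 -0.   ]
 [ 0.073  0.997  0.   ]
 [ 0.     0.    -1.   ]] [ -34.3    5.    89.4    0.    85.6 -120. ]
scene empty 69 [ 0  0  0  0  0  0  0  0  0  0  0  0  0  0  0  0  0  0  0  0  0  0 64  1
  0  0  3  1]
scene tart 495 [ 0  0  0  0 23 25  1  1  0  2 18 32 30 34 39 46 18 32 30 32 39 36 40 11
  1  2  2  1]
side empty 68 [ 0  0  0  0  0  0  0  0  0  0  0  0  0  0  0  0  0  0  0  0  0  0 58  8
  1  1  0  0]
side tart 928 [ 0  0  0  0 46 55  0  0  0  0 50 75 57 49 48 88 46 58 76 59 54 62 78 27
  0  0  0  0]
```

View pics/side7c.png

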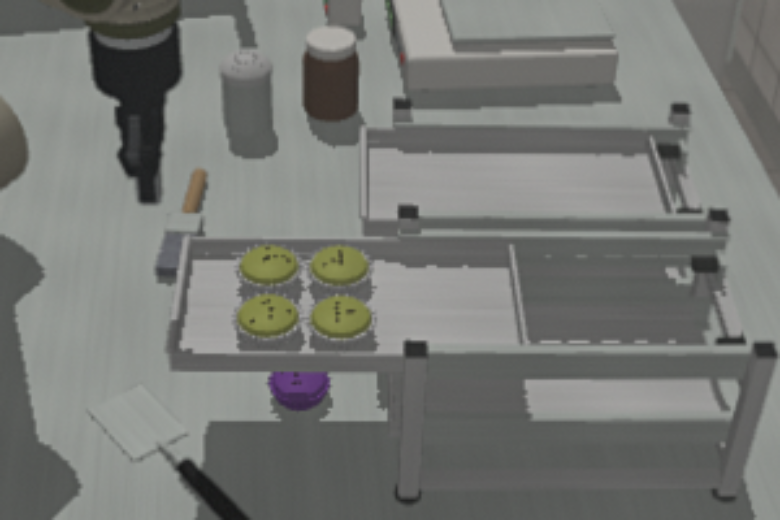

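The tarts stand upright at (269,265), (340,265), (268,317) and (341,317), clear of the rack. The empty tray is home and the arm is free, so I'm handing in.

```bash
python3 -c "
from rig import env
print(env.close_job())"
```

```text
the job is handed in; nothing more can be done
None
```

The job is handed in (no verdict was shown): the empty tray is home to within about 5 mm, the tart tray is drawn out about 180 mm with all four green tarts upright and clear of the rack, and the arm is touching nothing.

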